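Unlock and open a rover's battery hatch

ROBOT

A 7-joint arm with a two-finger parallel gripper is mounted at the origin on the work surface. World frame = base frame: x ahead of the robot, y to its left, z up, the work surface at z = 0. Lengths are in mm, angles in rad, forces in N, time in s.
With the tool pointing down it reaches from about 400 to 900 mm from the base axis. Payload 5.5 kg.
Tool frame: the origin (TCP) lies on the centre line of the jaws, within the pads' length; the fingertips stand 17 mm ahead of it and the grasp point (between the pads) lies 2 mm behind it; x points along the fingers, y is the direction in which the jaws open and shut, and the axes are right-handed (so a half turn about x gives the same grasp; the last joint's range is limited). The gripper opens to 92 mm and grips with 3 to 60 N. Pads are 19 mm wide; open, the fingers measure 130 mm over their backs; the gripper's body (75 mm by 190 mm) begins 47 mm behind the grasp point.
Start: joints at [1.474, 0.501, -0.427, 1.55, 0.221, 1.138, -0.21], TCP at [228.889, -608.366, 243.729] pointing down, gripper open.
Joint ranges: [-2.88, 2.88], [-0.31, 2.03], [-1.54, 1.56], [0.2, 2.42], [-1.41, 4.55], [0.19, 2.02], [-2.57, 2.57]. Speed limits (rad/s): [2.57, 2.57, 3.14, 3.14, 3.14, 3.14, 3.14].

INTERFACE

Orientations are given as a unit quaternion [w, x, y, z].
In Python, from plant import telemetry, capture, sign_off gives the robot as it stands.
- The arm moves only by the tool jog_arm, never from a script. Its argument "moves" is a list of rows, each a list of 3 entries, a list of its own where there are three numbers: the shift along the world's x, y, z in m, then the turn, a rotation vector about the world's x, y, z in rad, then the finger opening in m, from 0 to 0.0918. A call has 1 to 10 rows; each row shifts and turns the commanded pose from where the row before left it; what a row does not reach is not made up. A row lasts 1/12 s, in which the tool goes at most 41.7 mm and 7.16 degrees, less where a joint would pass 70% of its speed; a pose out of reach is approached as far as the arm can. A call is refused whole if a number of a shift passes 0.0417 or a number of a turn 0.125, either way. A call with a gripper value outside its range is refused whole. The fingers move at their own pace and stop on an object; "force" is the grip in N (left out, the last holds). Time passes only in rows, so rows that do not move let the fingers close. It gives the time, the measured TCP pose, the force and the opening at its end, in the units of the state.
- telemetry.state(): the state, without advancing time (a new reading comes with each control period).
- capture(name): name is "scene" or "top"; returns a dict with "frame" (420x560x3 uint8, red, green, blue), "fov_y" (degrees; the focal length in pixels is half the picture's height over the tangent of half this angle, whatever the lens; pixels are square), "cx", "cy" (the principal point, pixels), "R" (3x3) and "t" (3): a world point X has camera coordinates R X + t. Camera axes: x right, y down, z forward; pixel columns grow to the right and rows downward; lengths in mm; the calibration is good to about 2 mm. A picture is of the moment at which its call begins. There is no depth.
- sign_off(): hands the job in, once; it reports no verdict.
The state is a dict: "time": time; "joints": joint angles; "qd": joint speeds; "joint_efforts": joint torques, N m; "tcp_pos": TCP position; "eef_rot": TCP orientation; "wrist_force": force on the tool from outside, world axes, zero at the start; "moment": the same for the moment, N m; "finger_gap": finger opening in mm.
Only numpy, scipy, OpenCV 4.12 (cv2) and the standard library are available. Lean on these libraries where they do the work, as an engineer would, in place of code of your own. Each camera call takes 0.05 s, during which the arm holds its last target.

TASK

Open the rover's battery hatch: loosen the knurled locking knob by two full turns anticlockwise, rolling a fingertip across its rim instead of gripping it, and leave it at two turns. Then push the hatch all the way open towards the rover's tail; its upturned lip is there to push on, not to pinch. Leave the things lying around alone.

Things in the scene. Friction and masses are not known exactly. Their poses are not given: they have to be found in the camera images.
- rover: Black tracked rover fixed on the table, hull 420 mm long (its own y), 250 mm wide; origin on the table below the hatch. Tail at +y (ends y=190 mm), nose at -y with a folded arm (y=-150 to -365 mm, up to 265 mm high) and an aerial (x=-60, y=-200, 235 mm high). Deck 115 mm above the table; hatch guides 9 mm high on it at x=+-64 to 72 mm, y=-40 to 195 mm; mudguards flush with it.
- knob (a joint): Angle of the locking knob, rad: 0 = tight (start), grows anticlockwise seen from above; one turn = 6.283; it can turn 4 turns. Light steady friction (0.035 N m, 1.8 N at the rim); it stays where it is left. Each turn lifts it 2 mm on its thread. Its shoulder sits 3 mm deep in the hatch's keyhole, so the hatch is locked until about 1.3 to 1.5 turns.
- knob_top (a point): Centre of the top face of the steel locking knob, on its vertical turning axis (fixed at rover x=0, y=70 mm); 137.5 mm above the table when tight. The knob is a knurled round head, 40 mm in diameter, rim 17 mm high, its underside 0.5 mm above the hatch plate when tight. A white radial line on the dark top face points to the rover's tail when tight and again after each full turn.
- hatch (a joint): Travel of the aluminium hatch, m: 0 = closed (start), 0.070 = fully open against its stop; grows towards the rover's tail (+y of the rover). Sliding friction about 2 N. The hatch is a plate 130 mm (x) by 150 mm (y), 5 mm thick, lying on the deck, its top 120 mm above the table.
- lip (a point): Middle of the top edge of the hatch's upturned lip, 138 mm above the table, axes parallel to the rover's. The lip is an upright strip along x near the plate's nose end: 90 mm long, 6 mm thick, 18 mm above the plate; 105 mm from the knob's axis when closed, 35 mm when open. Push its nose-side (-y) face, 3 mm from this point; 2 mm of plate lie before that face, then bare deck.
- wrench: Steel spanner, 150 mm long, lying on the mudguard on the rover's +x side; leave alone. Origin at the underside of its middle.
- spare_pack: Blue spare battery pack, 105 x 45 x 32 mm, on the table behind the rover's tail; leave alone. Origin at the centre of its underside.
- threadlock: Small red bottle with a white cap, 32 mm in diameter, 75 mm high, standing on the table behind the rover's tail; leave alone. Origin at the centre of its underside.

How it is judged (in metres and radians):
On the way, in this order (a step that is already met when the one before it is completed fails the run):
1. the knob is loosened by two full turns (within a quarter turn) while the hatch is still closed (value of joint knob between 10.99 and 14.14 rad and value of joint hatch below 0.008 m), for 0.2 s.
2. the hatch is pushed fully open (value of joint hatch above 0.063 m), for 0.2 s.
At the end, for the whole second after the job is handed in: The knob stands two full turns (within a quarter turn either way, 10.99 to 14.14 rad) from tight, the hatch is open by more than 63 of its 70 mm, and both are at rest (value of joint knob between 10.99 and 14.14 rad and value of joint hatch above 0.063 m and velocity of joint hatch between -0.01 and 0.01 m/s and velocity of joint knob between -0.1 and 0.1 rad/s); the robot touches nothing.
It fails at once if the knob is gripped, or turned from over its centre, instead of being rolled by a finger at its rim (contact force between the fingers and knob above 0.5 N and horizontal distance between the grasp point and knob_top below 0.012 m).
It fails at once if the lip is pinched between the fingers instead of being pushed (contact force between the fingers and hatch above 1 N and y of the grasp point in the frame of lip between -0.004 and 0.004 m and x of the grasp point in the frame of lip between -0.055 and 0.055 m and z of the grasp point in the frame of lip below 0.012 m).
It fails at once if a thing lying around is lifted, knocked over or moved by more than 20 mm (distance of any of wrench, spare_pack, threadlock from where it was at the start of the episode above 0.02 m or angle between threadlock's own z axis and vertical above 0.5 rad).
It also fails if it takes over 72 s, if anything falls off the work surface, if the arm or the gripper's body presses on something with over 40 N, if the wrist force passes 120 N, or if a joint passes its speed limit or range.

## Working session

There is one attempt and no reset: what is moved stays moved. The work goes in short steps, Python scripts to look and compute and a tool call to move; the robot and the scene stay as the last step left them, time stands still between calls to the robot, and variables do not carry over. Pictures are saved under pics/ and viewed, and the job is handed in when it is done.

Besides the shell and the picture viewer there is one more tool, called after ">>>" by a JSON object that holds its "fn" and its "kwargs". jog_arm: Moves the arm, as the interface text tells. Its arguments: {"type":"object","properties":{"moves":{"type":"array"},"force":{"type":"number"}},"required":["moves"]}

```bash
ls; mkdir -p pics; cat > h.py <<'E'
import numpy as np, cv2
from plant import telemetry, capture, sign_off
def snap(n,f):
    c=capture(n); cv2.imwrite('pics/'+f+'.png',cv2.cvtColor(c['frame'],cv2.COLOR_RGB2BGR)); 
    import pickle; pickle.dump(c,open(f+'.pkl','wb')); return c
def K(c):
    f=210/np.tan(np.radians(c['fov_y']/2)); return f
def ray(c,u,v,z):
    f=c['frame'].shape[0]/2/np.tan(np.radians(c['fov_y']/2)); R=np.array(c['R']);t=np.array(c['t'])
    d=R.T@np.array([(u-c['cx'])/f,(v-c['cy'])/f,1]); o=-R.T@t
    return o+d*(z-o[2])/d[2]
def proj(c,X):
    f=c['frame'].shape[0]/2/np.tan(np.radians(c['fov_y']/2)); p=np.array(c['R'])@np.array(X)+np.array(c['t'])
    return p[0]/p[2]*f+c['cx'],p[1]/p[2]*f+c['cy']
E
python3 - <<'E'
from h import *
print(telemetry.state())
for n in('scene','top'):
    c=snap(n,n+'0'); print({k:v for k,v in c.items() if k!='frame'})
E
```

```text
pics
{'time': 0.0, 'joints': array([ 1.47421434,  0.5018442 , -0.42676643,  1.55144331,  0.22081631,
        1.13829105, -0.21029448]), 'qd': array([ 0.00089825,  0.00026175, -0.00010271,  0.00088781,  0.00049879,
        0.00044572,  0.00046619]), 'joint_efforts': array([-7.64946071e-04, -5.66596949e+01, -5.81638277e+00, -2.79107827e+01,
       -6.87838672e-02,  3.09357361e-02,  2.20658430e-04]), 'tcp_pos': array([ 228.55168143, -607.78639191,  242.68120409]), 'eef_rot': array([-0.12585906, -0.69558578, -0.12720592,  0.69580068]), 'wrist_force': array([ 0.28161309, -0.3807373 , -0.79877807]), 'moment': array([-0.00433208, -0.00152291,  0.02839538]), 'finger_gap': 91.83023311030259}
{'fov_y': 42.62036105303607, 'cx': 265.37688906158445, 'cy': 198.1384934981542, 'R': array([[-0.63760553,  0.77035945,  0.00234732],
       [ 0.42903806,  0.35763056, -0.82947377],
       [-0.63983243, -0.52786997, -0.55854074]]), 't': array([ 241.89657288, -188.82373429, 1539.07673077])}
{'fov_y': 52.37089540984104, 'cx': 277.5328222156042, 'cy': 210.35141096457141, 'R': array([[ 0.02451496, -0.99933239,  0.02708864],
       [-0.98536132, -0.02872727, -0.16804109],
       [ 0.16870708, -0.02257257, -0.98540773]]), 't': array([135.83704572, 584.95844253, 823.95290428])}
```

View pics/scene0.png

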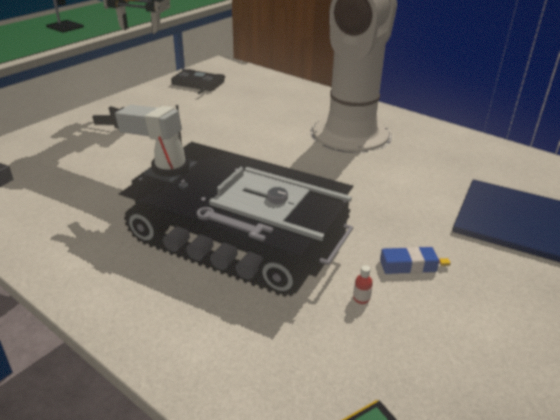

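View pics/top0.png

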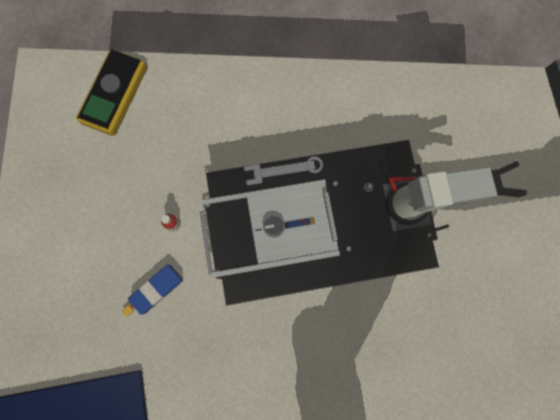

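The scene view shows the rover with its tail towards the bottle and pack. In the top view the knob is near (273,226), the lip near (331,212), the wrench near (285,170), the bottle at (169,221) and the pack at (155,288). I'll zoom in next.

```bash
python3 - <<'E'
import cv2
a=cv2.imread('pics/top0.png')[130:310,190:450]; cv2.imwrite('pics/z0.png',cv2.resize(a,None,fx=3,fy=3,interpolation=cv2.INTER_CUBIC))
a=cv2.imread('pics/scene0.png')[140:290,120:360]; cv2.imwrite('pics/z1.png',cv2.resize(a,None,fx=3.3,fy=3.3,interpolation=cv2.INTER_CUBIC))
E
```

```text
(no output)
```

View pics/z0.png

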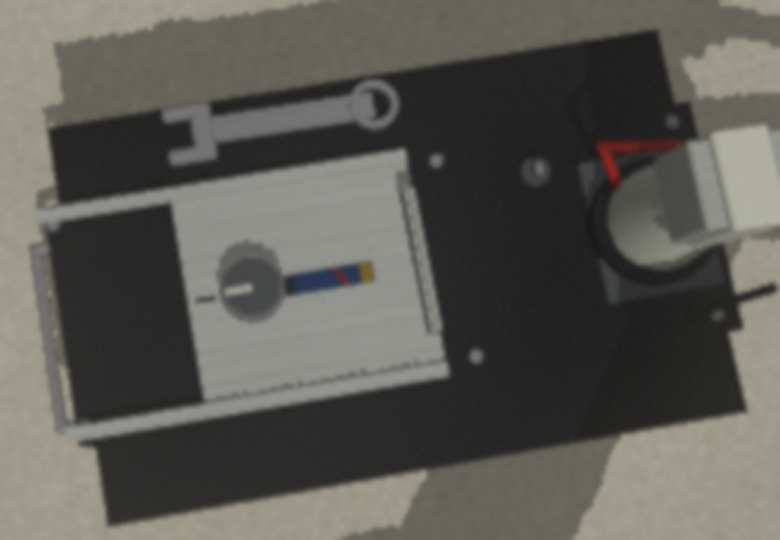

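View pics/z1.png

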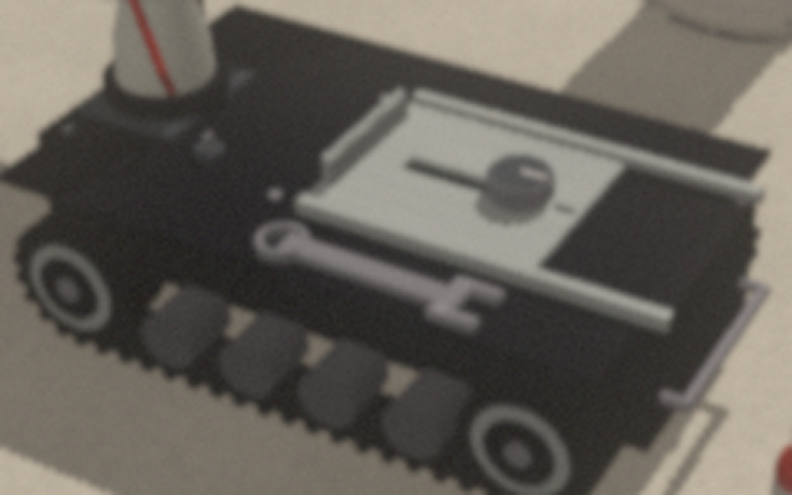

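```bash
python3 - <<'E'
from h import *
import pickle
c=pickle.load(open('top0.pkl','rb')); s=pickle.load(open('scene0.pkl','rb'))
q=lambda x,y,z:ray(c,190+(x+.5)/3-.5,130+(y+.5)/3-.5,z)
# local pts
L=[((0,70),(252,288),137.5),((45,-35),(405,173),138),((-45,-35),(436,332),138),
((125,190),(48,128),115),((-125,190),(107,525),115),
((68,195),(38,214),124),((-68,195),(68,438),124),((68,-40),(406,153),124),((-68,-40),(447,370),124)]
P=np.array([q(*b,z)[:2] for a,b,z in L]);A=np.array([a for a,_,_ in L],float)
for w in (range(9),[0,1,2,5,6,7,8]):
    w=list(w);a=A[w];p=P[w];ac=a-a.mean(0);pc=p-p.mean(0)
    th=np.arctan2((ac[:,0]*pc[:,1]-ac[:,1]*pc[:,0]).sum(),(ac*pc).sum())
    R=np.array([[np.cos(th),-np.sin(th)],[np.sin(th),np.cos(th)]]);o=p.mean(0)-R@a.mean(0)
    print(th,o,(A@R.T+o-P).round(1).tolist(), R@[0,70]+o,R@[0,-35]+o)
z=lambda x,y,h:ray(s,120+(x+.5)/3.3-.5,140+(y+.5)/3.3-.5,h)
print('scene knob',z(523,176,137.5)); print('top knob',P[0])
print('lip scene',z(327,152,138),z(404,90,138), P[1:3])
E
```

```text
0.202211563933097 [553.30448436  88.82124289] [[1.9, -2.5], [-6.9, -3.9], [2.7, -2.6], [-1.3, 8.6], [-1.3, 6.8], [-0.8, 0.2], [2.5, -1.8], [0.5, -1.7], [2.8, -3.1]] [539.24594175 157.3949797 ] [560.33375567  54.53437449]
0.20377607489108918 [553.0007127   91.03242678] [[1.5, -0.3], [-7.2, -1.6], [2.4, -0.5], [-1.9, 11.0], [-1.9, 8.7], [-1.4, 2.4], [1.9, 0.3], [0.2, 0.6], [2.6, -1.0]] [538.83490298 159.58408493] [560.08361757  56.75659771]
scene knob [543.70765113 167.15985535 137.5       ]
top knob [537.31431688 159.86142213]
lip scene [598.12042619  62.99515417 138.        ] [515.62831936  50.22887087 138.        ] [[611.33855929  67.46059884]
 [513.59807336  48.10624596]]
```

```bash
cat > ov.py <<'E'
from h import *
import pickle
def overlay(o,th,hatch=0,names=('top0','scene0'),tag='a',ang=0):
    R=np.array([[np.cos(th),-np.sin(th)],[np.sin(th),np.cos(th)]])
    W=lambda x,y,z:np.r_[R@[x,y]+o,z]
    outs=[]
    for n,(x0,y0,x1,y1,k) in zip(names,((190,130,450,310,3),(120,140,360,290,3.3))):
        c=pickle.load(open(n+'.pkl','rb')); im=cv2.cvtColor(c['frame'],cv2.COLOR_RGB2BGR)[y0:y1,x0:x1]
        im=cv2.resize(im,None,fx=k,fy=k,interpolation=cv2.INTER_CUBIC)
        def pl(pts,col):
            p=np.array([proj(c,W(*q)) for q in pts]); p=(p+.5-[x0,y0])*k-.5
            cv2.polylines(im,[np.round(p*8).astype(np.int32)],False,col,1,cv2.LINE_AA,3)
        a=np.linspace(0,2*np.pi,40); dz=ang/np.pi
        pl([(20*np.cos(t),70+20*np.sin(t),137.5+dz) for t in a],(0,0,255))
        pl([(20*np.cos(t),70+20*np.sin(t),120.5+dz) for t in a],(0,100,255))
        h=hatch
        for yy in(-38,-32): pl([(-45,yy+h,138),(45,yy+h,138)],(0,255,0))
        for sx in(1,-1):
            pl([(sx*72,195,124),(sx*72,-40,124),(sx*64,-40,124),(sx*64,195,124),(sx*72,195,124)],(255,0,255))
        pl([(125,190,115),(125,-230,115),(-125,-230,115),(-125,190,115),(125,190,115)],(255,255,0))
        pl([(-64,-40+h,120),(-64,110+h,120),(64,110+h,120),(64,-40+h,120)],(0,255,255))
        cv2.imwrite(f'pics/ov_{tag}_{n}.png',im)
E
python3 -c "
from ov import *
overlay(np.array([553.3,91]),.203)"
```

```text
(no output)
```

View pics/ov_a_top0.png

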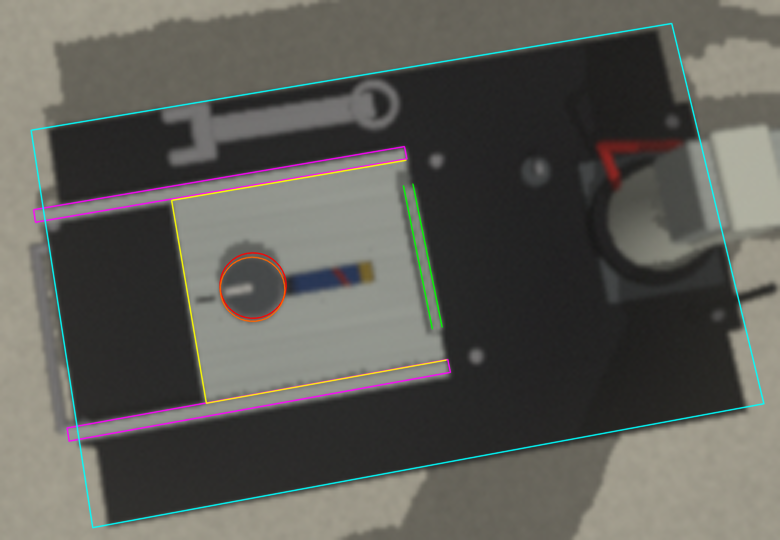

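View pics/ov_a_scene0.png

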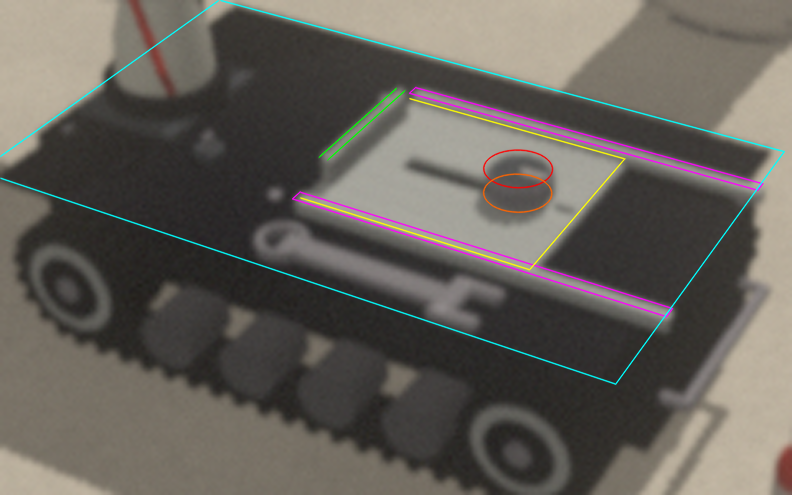

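```bash
python3 - <<'E'
from h import *
from scipy.spatial.transform import Rotation as Ro
s=telemetry.state();q=s['eef_rot'];R=Ro.from_quat(q[[1,2,3,0]]).as_matrix();print(R.round(4))
print('jaw dir deg',np.degrees(np.arctan2(R[1,1],R[0,1])))
o=np.array([553.3,91.5]);th=.203;c,k=np.cos(th),np.sin(th)
for n,p in dict(knob=(0,70),lip=(0,-35),lipopen=(0,35),x45=(45,-35)).items(): print(n,(np.array([[c,-k],[k,c]])@p+o).round(1))
E
```

```text
[[-5.000e-04  3.521e-01 -9.360e-01]
 [ 1.700e-03 -9.360e-01 -3.521e-01]
 [-1.000e+00 -1.800e-03 -1.000e-04]]
jaw dir deg -69.38434034777035
knob [539.2 160.1]
lip [560.4  57.2]
lipopen [546.2 125.8]
x45 [604.4  66.3]
```

>>> {"fn": "jog_arm", "kwargs": {"moves": [[[0.015,0.036,0.008],[0,0,0.118],0],[[0.015,0.036,0.008],[0,0,0.118],0],[[0.015,0.036,0.008],[0,0,0.118],0],[[0.015,0.036,0.008],[0,0,0.118],0],[[0.015,0.036,0.008],[0,0,0.118],0],[[0.015,0.036,0.008],[0,0,0.118],0],[[0.015,0.036,0.008],[0,0,0.118],0],[[0.015,0.036,0],[0,0,0.118],0],[[0.015,0.036,0],[0,0,0.118],0],[[0.015,0.036,0],[0,0,0.118],0]], "force": 20}}

```text
time: 0.93
tcp_pos: [379.0, -246.5, 299.7]
eef_rot: [-0.494, -0.506, -0.494, 0.507]
wrist_force: [0.5, 0.3, 0.2]
finger_gap: 29.8
```

>>> {"fn": "jog_arm", "kwargs": {"moves": [[[0.015,0.036,0],[0,0,0.117],0],[[0.015,0.036,0],[0,0,0.117],0],[[0.015,0.036,0],[0,0,0],0],[[0.015,0.036,0],[0,0,0],0],[[0.015,0.036,0],[0,0,0],0],[[0.015,0.036,0],[0,0,0],0],[[0.015,0.036,0],[0,0,0],0],[[0.015,0.036,0],[0,0,0],0],[[0.015,0.036,0],[0,0,0],0],[[0.015,0.036,0],[0,0,0],0]]}}

```text
time: 1.77
tcp_pos: [529.1, 113.1, 299.2]
eef_rot: [0.548, 0.447, 0.548, -0.447]
wrist_force: [0.7, -0.2, 0.5]
finger_gap: 0.2
```

```bash
python3 - <<'E'
from h import *
snap('top','top1');snap('scene','scene1')
s=telemetry.state();print(s['tcp_pos'],s['eef_rot'],s['joints'],s['wrist_force'],s['finger_gap'])
for n in('top1','scene1'):
    a=cv2.imread(f'pics/{n}.png')
    cv2.imwrite(f'pics/{n}b.png',cv2.resize(a,(800,600),interpolation=cv2.INTER_CUBIC))
E
```

```text
[528.74858281 120.71751963 299.95249226] [ 0.54950574  0.44532275  0.55191249 -0.44172807] [ 0.55355571  0.38712595 -1.03942574  1.74512982  0.34957233  1.21048915
 -0.36364479] [-1.01872872  1.30279643 -0.26445762] 0.3703179848413155
```

View pics/scene1b.png

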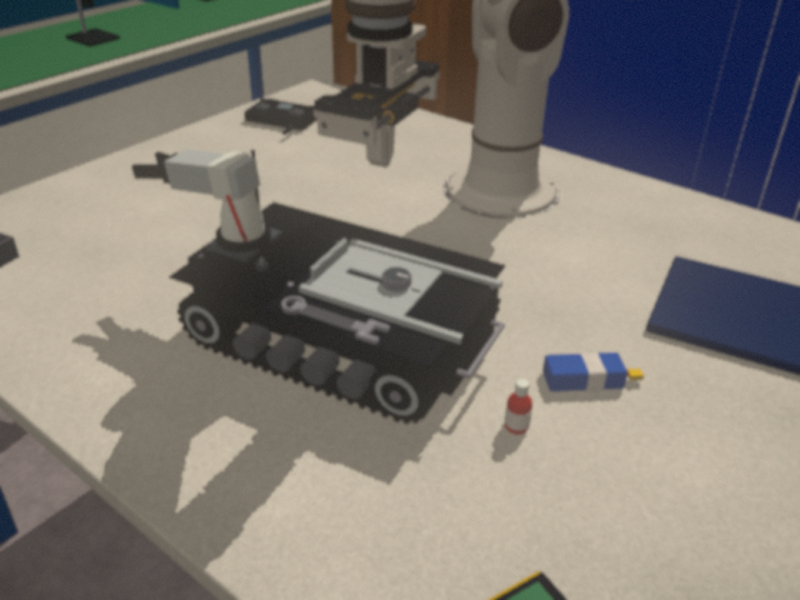

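View pics/top1b.png

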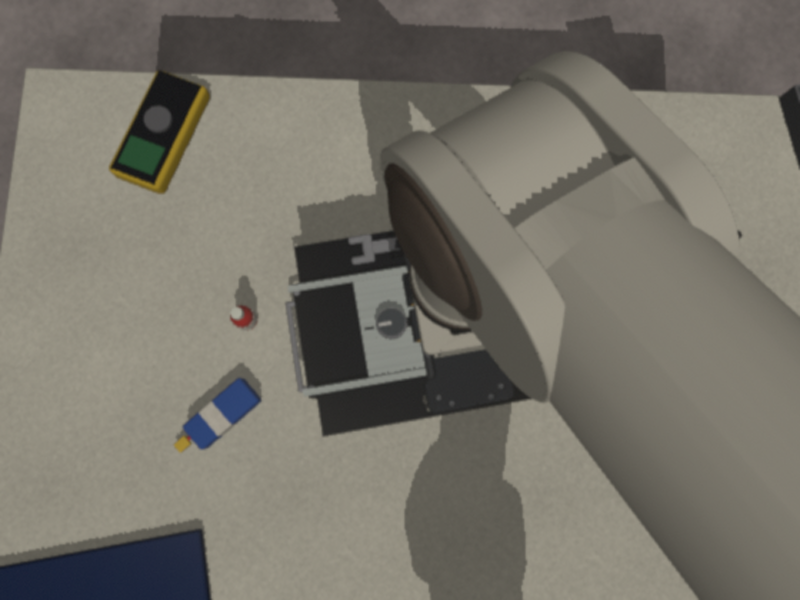

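The top view shows the knob at about (389,323) in the 800x600 image, with the gripper nose-side of it. The scene view shows the closed fingers clear above the rover. Next I'll let the arm settle and read the pose.

>>> {"fn": "jog_arm", "kwargs": {"moves": [[[0,0,0],[0,0,0],0],[[0,0,0],[0,0,0],0],[[0,0,0],[0,0,0],0]]}}

```text
time: 2.12
tcp_pos: [528.7, 109.7, 299.3]
eef_rot: [0.548, 0.447, 0.547, -0.448]
wrist_force: [0.3, 0.4, 0.2]
finger_gap: 0.7
```

```bash
python3 - <<'E'
from h import *
from scipy.spatial.transform import Rotation as Ro
s=telemetry.state();q=s['eef_rot'];R=Ro.from_quat(q[[1,2,3,0]]).as_matrix();print(R.round(3),s['tcp_pos'],s['time'],s['wrist_force'])
print('jaw dir deg',np.degrees(np.arctan2(R[1,1],R[0,1])))
E
python3 - <<'E'
import cv2
a=cv2.imread('pics/scene1.png')[0:130,200:330]; cv2.imwrite('pics/z2.png',cv2.resize(a,None,fx=4,fy=4,interpolation=cv2.INTER_CUBIC))
E
```

```text
[[-0.001  0.98   0.199]
 [-0.001  0.199 -0.98 ]
 [-1.    -0.001  0.001]] [528.68211141 109.67861717 299.32408233] 2.1167 [0.25428544 0.41694006 0.16015391]
jaw dir deg 11.490359734903247
```

View pics/z2.png

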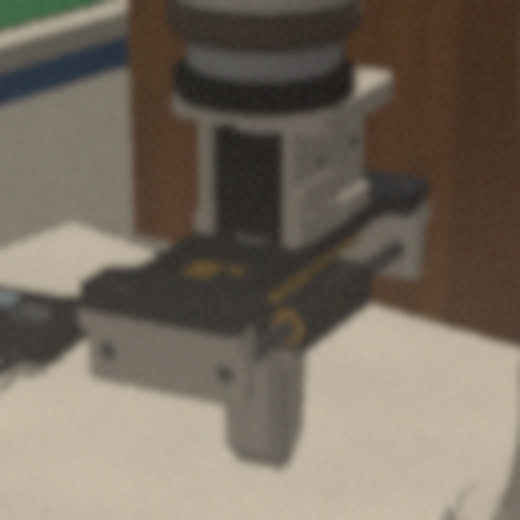

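>>> {"fn": "jog_arm", "kwargs": {"moves": [[[0,0,-0.039],[0,0,0],0],[[0,0,-0.039],[0,0,0],0],[[0,0,-0.039],[0,0,0],0],[[0,0,-0.03],[0,0,0],0],[[0,0,-0.01],[0,0,0],0],[[-0.0006,0.0029,0],[0,0,0],0],[[-0.0006,0.0029,0],[0,0,0],0],[[-0.0006,0.0029,0],[0,0,0],0],[[-0.0006,0.0029,0],[0,0,0],0],[[0,0,0],[0,0,0],0]]}}

```text
time: 2.95
tcp_pos: [527.5, 124.5, 144.7]
eef_rot: [0.549, 0.447, 0.548, -0.446]
wrist_force: [-0.1, -0.5, -0.4]
finger_gap: 0.4
```

```bash
python3 - <<'E'
from h import *
snap('top','top2');snap('scene','scene2')
a=cv2.imread('pics/scene2.png')[110:270,130:350]; b=cv2.imread('pics/top2.png')[160:290,200:380]
cv2.imwrite('pics/z3.png',cv2.resize(a,None,fx=3.6,fy=3.6,interpolation=cv2.INTER_CUBIC))
cv2.imwrite('pics/z4.png',cv2.resize(b,None,fx=4,fy=4,interpolation=cv2.INTER_CUBIC))
E
```

```text
(no output)
```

View pics/z3.png

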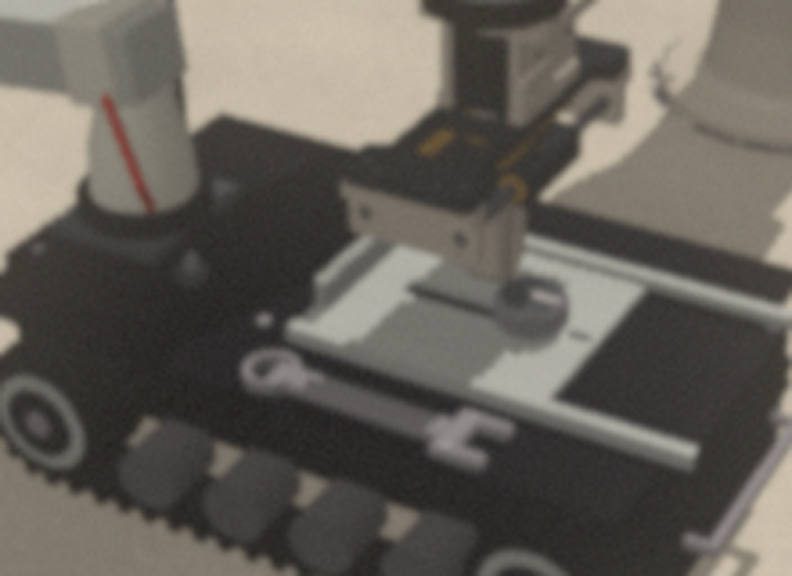

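View pics/z4.png

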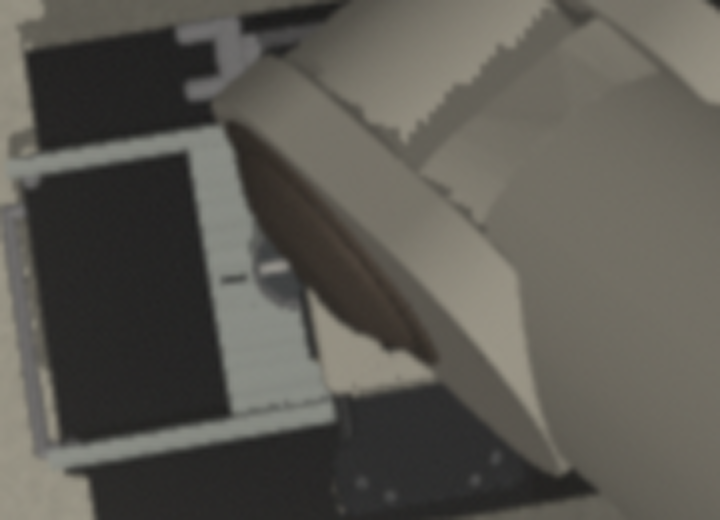

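The scene view (z3) has the closed fingers nose-side of the knob, with the white line at (545,297) pointing to the tail. Next I'll approach until contact.

>>> {"fn": "jog_arm", "kwargs": {"moves": [[[0.0039,0.0008,0],[0,0,0],0],[[-0.0003,0.0015,0],[0,0,0],0],[[-0.0003,0.0015,0],[0,0,0],0],[[-0.0003,0.0015,0],[0,0,0],0],[[0,0,0],[0,0,0],0],[[0,0,0],[0,0,0],0]]}}

```text
time: 3.55
tcp_pos: [530.1, 127.3, 142.8]
eef_rot: [0.548, 0.447, 0.547, -0.447]
wrist_force: [1.1, -4.4, 2.4]
finger_gap: 0.7
```

>>> {"fn": "jog_arm", "kwargs": {"moves": [[[-0.0002,0.001,0],[0,0,0],0],[[0.0029,0.0006,0],[0,0,0],0],[[0.0029,0.0006,0],[0,0,0],0],[[0.0029,0.0006,0],[0,0,0],0],[[0.0029,0.0006,0],[0,0,0],0],[[0.0029,0.0006,0],[0,0,0],0]]}}

```text
time: 4.05
tcp_pos: [544.0, 130.1, 142.9]
eef_rot: [0.548, 0.446, 0.547, -0.448]
wrist_force: [-0.3, -6.9, 4.8]
finger_gap: 0.5
```

```bash
cat > look.py <<'E'
from h import *
import sys
t=sys.argv[1]
snap('top','top'+t);snap('scene','scene'+t)
a=cv2.imread(f'pics/scene{t}.png')[180:235,250:330]; b=cv2.imread(f'pics/top{t}.png')[195:250,240:320]
f=lambda i:cv2.resize(i,None,fx=5,fy=5,interpolation=cv2.INTER_CUBIC)
cv2.imwrite(f'pics/L{t}.png',np.hstack([f(a),f(b)]))
s=telemetry.state();print(s['time'],s['tcp_pos'].round(1),s['wrist_force'].round(1),s['joints'].round(2))
E
python3 look.py 3
```

```text
4.15 [544.6 130.2 142.9] [ 1.3 -6.7  4.7] [ 0.39  0.6  -0.88  1.86  0.56  0.96 -0.55]
```

View pics/L3.png

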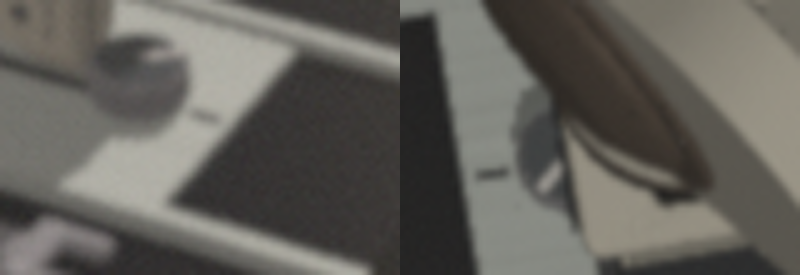

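The top crop shows the white line turned about 45° anticlockwise, which matches the 15 mm stroke without slip. I'll continue the stroke.

>>> {"fn": "jog_arm", "kwargs": {"moves": [[[0.0029,0.0006,0],[0,0,0],0],[[0.0029,0.0006,0],[0,0,0],0],[[0.0029,0.0006,0],[0,0,0],0],[[0.0029,0.0006,0],[0,0,0],0],[[0.0029,0.0006,0],[0,0,0],0]]}}

```text
time: 4.57
tcp_pos: [558.4, 133.0, 142.8]
eef_rot: [0.548, 0.446, 0.547, -0.448]
wrist_force: [0.1, -7.1, 5.7]
finger_gap: 0.2
```

```bash
python3 look.py 4
```

```text
4.6667 [559.1 133.3 142.9] [ 0.7 -7.   5.4] [ 0.37  0.62 -0.87  1.82  0.57  0.98 -0.54]
```

View pics/L4.png

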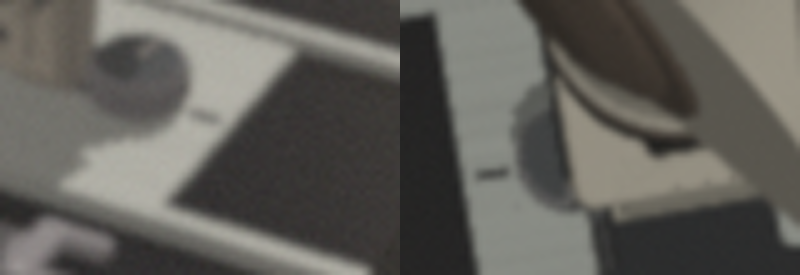

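```bash
cat > w.py <<'E'
import sys,json
import numpy as np
# args: list of local waypoints rel. knob
P=np.array(json.loads(sys.argv[1]),float);d=np.diff(P,axis=0)
W=np.c_[.979*d[:,0]-.202*d[:,1],.202*d[:,0]+.979*d[:,1]]
for r in W.round(1): print(r)
E
python3 w.py "[[13.7,-28],[17,-28],[20,-28],[23.8,-27.4],[28.2,-25.5],[32.1,-22.6],[35,-18.7],[36.9,-14.3],[37.5,-9.5],[37.5,-5],[37.5,0],[37.5,5],[37.5,9.5],[36.9,14.3],[35,18.7],[32.1,22.6],[28.2,25.5],[23.8,27.4],[19,28],[15,28],[11,28],[7,28],[3,28]]"
```

```text
[3.2 0.7]
[2.9 0.6]
[3.6 1.4]
[3.9 2.7]
[3.2 3.6]
[2.1 4.4]
[1.  4.7]
[-0.4  4.8]
[-0.9  4.4]
[-1.   4.9]
[-1.   4.9]
[-0.9  4.4]
[-1.6  4.6]
[-2.7  3.9]
[-3.6  3.2]
[-4.4  2.1]
[-4.7  1. ]
[-4.8 -0.4]
[-3.9 -0.8]
[-3.9 -0.8]
[-3.9 -0.8]
[-3.9 -0.8]
```

>>> {"fn": "jog_arm", "kwargs": {"moves": [[[0.0032,0.0007,0],[0,0,0],0],[[0.0029,0.0006,0],[0,0,0],0],[[0.0036,0.0014,0],[0,0,0],0],[[0.0039,0.0027,0],[0,0,0],0]]}}

```text
time: 5.0
tcp_pos: [571.7, 140.8, 142.4]
eef_rot: [0.548, 0.447, 0.548, -0.447]
wrist_force: [0.0, -2.1, -0.1]
finger_gap: 0.7
```

```bash
python3 look.py 5
```

```text
5.1 [572.3 142.6 142.8] [ 1.5 -1.2  0.4] [ 0.35  0.64 -0.87  1.78  0.57  0.99 -0.55]
```

View pics/L5.png

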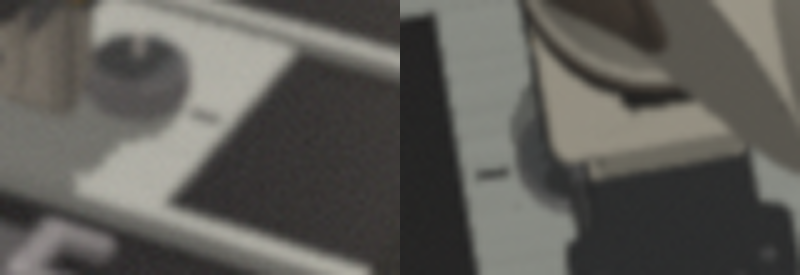

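```bash
python3 w.py "[[28.2,-25.5],[33,-22],[37,-16],[37,-10],[35,-10],[33,-10]]"
```

```text
[4.  4.4]
[2.7 6.7]
[-1.2  5.9]
[-2.  -0.4]
[-2.  -0.4]
```

>>> {"fn": "jog_arm", "kwargs": {"moves": [[[0.004,0.0044,0],[0,0,0],0],[[0.0027,0.0067,0],[0,0,0],0],[[-0.0012,0.0059,0],[0,0,0],0],[[-0.002,-0.0004,0],[0,0,0],0],[[-0.002,-0.0004,0],[0,0,0],0],[[0,0,0],[0,0,0],0],[[0,0,0],[0,0,0],0]]}}

```text
time: 5.68
tcp_pos: [574.1, 157.9, 143.5]
eef_rot: [0.548, 0.448, 0.548, -0.446]
wrist_force: [3.4, 3.9, 2.1]
finger_gap: 0.4
```

```bash
python3 look.py 6
```

```text
5.7833 [574.2 157.5 143.4] [3.5 1.9 3.6] [ 0.32  0.65 -0.86  1.77  0.58  1.   -0.57]
```

View pics/L6.png

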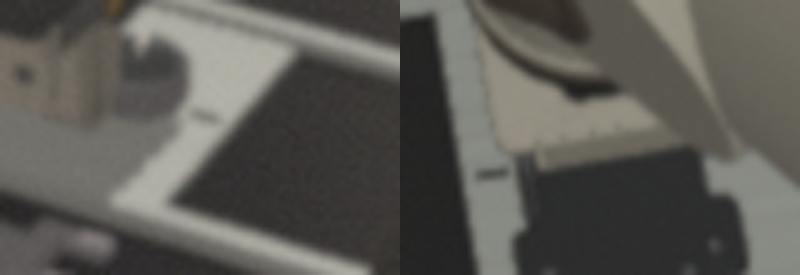

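```bash
python3 - <<'E'
import cv2
a=cv2.imread('pics/scene6.png')[120:270,180:380]
cv2.imwrite('pics/z6.png',cv2.resize(a,None,fx=4,fy=4,interpolation=cv2.INTER_CUBIC))
E
```

```text
(no output)
```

View pics/z6.png

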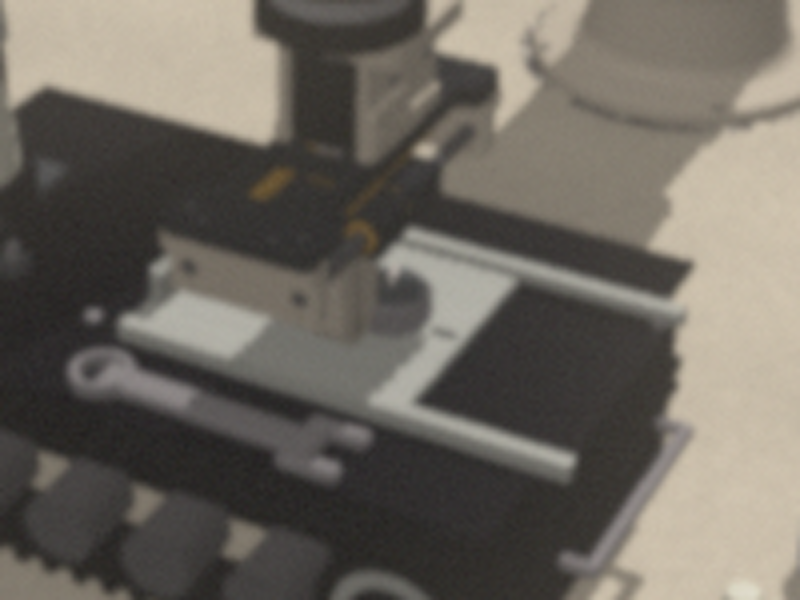

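The crop (z6) shows the finger's back against the +x side of the knob with light contact, and the line is at roughly 105°. Next comes a +y stroke along this side.

>>> {"fn": "jog_arm", "kwargs": {"moves": [[[-0.001,-0.0002,0.0005],[0,0,0],0],[[-0.0006,0.0029,0],[0,0,0],0],[[-0.0006,0.0029,0],[0,0,0],0],[[-0.0006,0.0029,0],[0,0,0],0],[[-0.0006,0.0029,0],[0,0,0],0],[[-0.0006,0.0029,0],[0,0,0],0]]}}

```text
time: 6.28
tcp_pos: [571.3, 169.3, 143.9]
eef_rot: [0.549, 0.447, 0.546, -0.447]
wrist_force: [5.7, -1.6, 4.1]
finger_gap: 0.2
```

```bash
python3 look.py 7
```

```text
6.3833 [571.  170.2 144. ] [5.  0.1 3.6] [ 0.29  0.65 -0.86  1.77  0.58  1.   -0.59]
```

View pics/L7.png

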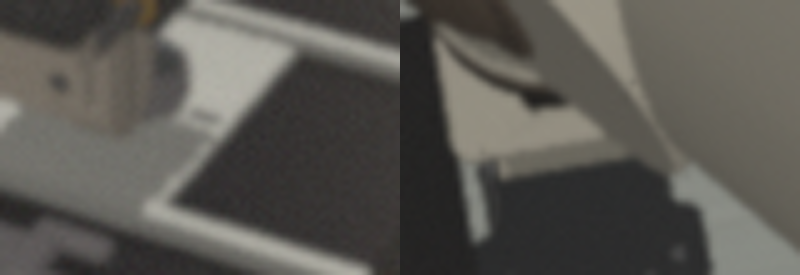

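The finger hides the knob on this side. Strokes on the nose face are visible and don't slip, so I'll go back there and repeat them.

```bash
python3 w.py "[[32,5],[42,5],[42,-20],[42,-45],[12,-45],[-17,-42],[-17,-32],[-17,-28]]"
```

```text
[9.8 2. ]
[  5.1 -24.5]
[  5.1 -24.5]
[-29.4  -6.1]
[-29.   -2.9]
[-2.   9.8]
[-0.8  3.9]
```

>>> {"fn": "jog_arm", "kwargs": {"moves": [[[0.0098,0.002,0],[0,0,0],0],[[0.0051,-0.0245,0],[0,0,0],0],[[0.0051,-0.0245,0],[0,0,0],0],[[-0.0294,-0.0061,0],[0,0,0],0],[[-0.029,-0.0029,0],[0,0,0],0],[[0,0,0],[0,0,0],0],[[0,0,0],[0,0,0],0]]}}

```text
time: 6.97
tcp_pos: [528.2, 113.6, 142.3]
eef_rot: [0.548, 0.445, 0.548, -0.448]
wrist_force: [0.4, -0.6, -0.4]
finger_gap: -0.0
```

```bash
python3 look.py 8
```

```text
7.0667 [531.  114.6 143.1] [ 0.3 -0.   0.2] [ 0.43  0.57 -0.9   1.9   0.55  0.94 -0.52]
```

View pics/L8.png

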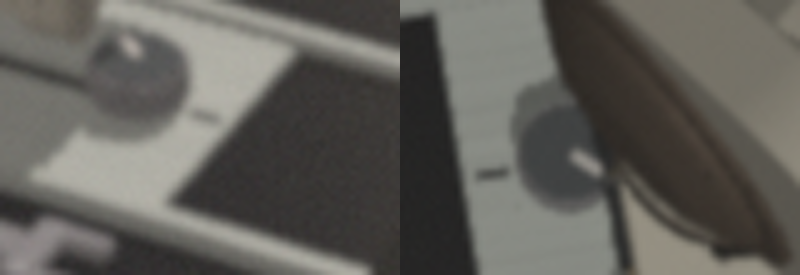

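```bash
cat > ang.py <<'E'
from h import *
import sys,pickle
def ang(n,dz,kx=None):
    o=np.array([553.3,91.5]);th=.203;k=np.array([539.2,160.1])
    c=pickle.load(open(n+'.pkl','rb'));im=c['frame'].astype(float).mean(2);z=137.5+dz
    pts=[]
    for v in range(420):
        for u in range(560):
            if abs(u-proj(c,[*k,z])[0])<22 and abs(v-proj(c,[*k,z])[1])<22:
                p=ray(c,u,v,z)[:2]-k
                if np.hypot(*p)<18: pts.append((im[v,u],*p))
    pts=np.array(pts);b=np.median(pts[:,0]);w=np.clip(pts[:,0]-b-25,0,None)
    m=(w[:,None]*pts[:,1:]).sum(0)/w.sum()
    tail=np.arctan2(np.cos(th),-np.sin(th))
    return np.degrees((np.arctan2(m[1],m[0])-tail)%(2*np.pi)),np.hypot(*m),w.max()
if __name__=='__main__':
    for n in('top','scene'): print(n,*np.round(ang(n+sys.argv[1],float(sys.argv[2])),1))
E
python3 ang.py 0 0; python3 ang.py 3 0;python3 ang.py 8 .8
```

```text
top 8.7 8.7 50.7
scene 121.2 8.1 25.7
top 104.1 9.6 43.7
scene 72.3 11.7 48.0
top 132.1 7.4 45.3
scene 104.4 7.8 44.8
```

>>> {"fn": "jog_arm", "kwargs": {"moves": [[[-0.002,0.0098,0.0005],[0,0,0],0],[[-0.0008,0.0039,0],[0,0,0],0],[[0.0034,0.0007,0],[0,0,0],0],[[0.0034,0.0007,0],[0,0,0],0],[[0.0034,0.0007,0],[0,0,0],0],[[0.0034,0.0007,0],[0,0,0],0],[[0.0034,0.0007,0],[0,0,0],0],[[0.0034,0.0007,0],[0,0,0],0],[[0.0034,0.0007,0],[0,0,0],0],[[0.0034,0.0007,0],[0,0,0],0]]}}

```text
time: 7.9
tcp_pos: [556.2, 132.5, 143.8]
eef_rot: [0.549, 0.446, 0.547, -0.448]
wrist_force: [-1.1, -7.7, 5.1]
finger_gap: 0.2
```

>>> {"fn": "jog_arm", "kwargs": {"moves": [[[0.0034,0.0007,0],[0,0,0],0],[[0.0034,0.0007,0],[0,0,0],0],[[0.0028,-0.0137,0],[0,0,0],0],[[-0.0171,-0.0035,0],[0,0,0],0],[[-0.0171,-0.0035,0],[0,0,0],0],[[0,0,0],[0,0,0],0],[[0,0,0],[0,0,0],0]]}}

```text
time: 8.48
tcp_pos: [530.5, 115.4, 143.7]
eef_rot: [0.548, 0.447, 0.548, -0.447]
wrist_force: [0.7, -0.8, 0.4]
finger_gap: 0.3
```

```bash
python3 look.py 9; python3 ang.py 9 1.3
```

```text
8.5833 [531.7 115.7 144. ] [ 0.5 -0.8 -0.2] [ 0.43  0.57 -0.9   1.89  0.55  0.94 -0.52]
top 238.1 6.3 45.7
scene 202.8 0.4 30.2
```

View pics/L9.png

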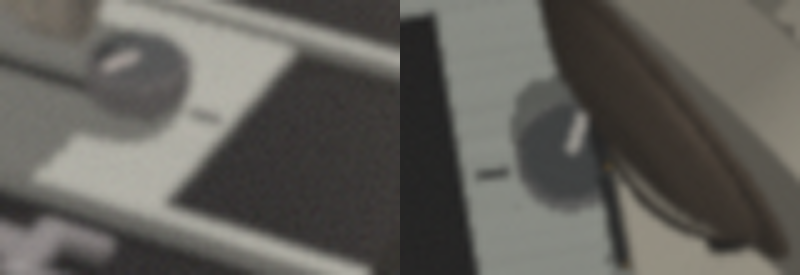

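Line from about 332° to 71° in the image, i.e. +99° for this stroke; the total is about 239°. I'll continue.

>>> {"fn": "jog_arm", "kwargs": {"moves": [[[-0.002,0.0098,0.0005],[0,0,0],0],[[-0.0008,0.0039,0],[0,0,0],0],[[0.0034,0.0007,0],[0,0,0],0],[[0.0034,0.0007,0],[0,0,0],0],[[0.0034,0.0007,0],[0,0,0],0],[[0.0034,0.0007,0],[0,0,0],0],[[0.0034,0.0007,0],[0,0,0],0],[[0.0034,0.0007,0],[0,0,0],0],[[0.0034,0.0007,0],[0,0,0],0],[[0.0034,0.0007,0],[0,0,0],0]]}}

```text
time: 9.42
tcp_pos: [556.0, 132.4, 144.4]
eef_rot: [0.549, 0.446, 0.547, -0.448]
wrist_force: [-1.0, -7.2, 4.8]
finger_gap: 0.8
```

>>> {"fn": "jog_arm", "kwargs": {"moves": [[[0.0034,0.0007,0],[0,0,0],0],[[0.0034,0.0007,0],[0,0,0],0],[[0.0028,-0.0137,0],[0,0,0],0],[[-0.0171,-0.0035,0],[0,0,0],0],[[-0.0171,-0.0035,0],[0,0,0],0],[[0,0,0],[0,0,0],0],[[0,0,0],[0,0,0],0]]}}

```text
time: 10.0
tcp_pos: [530.3, 115.4, 144.3]
eef_rot: [0.548, 0.447, 0.548, -0.447]
wrist_force: [1.0, -0.6, -0.7]
finger_gap: 0.2
```

```bash
python3 look.py 10
```

```text
10.1 [531.5 115.7 144.5] [ 0.4 -0.5  0.1] [ 0.43  0.57 -0.9   1.89  0.55  0.94 -0.52]
```

View pics/L10.png

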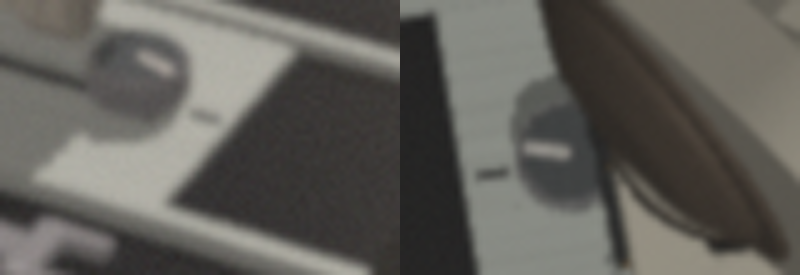

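The line is now at 173° in the image, so the total is about 341°. Two more strokes.

>>> {"fn": "jog_arm", "kwargs": {"moves": [[[-0.002,0.0098,0.0005],[0,0,0],0],[[-0.0008,0.0039,0],[0,0,0],0],[[0.0034,0.0007,0],[0,0,0],0],[[0.0034,0.0007,0],[0,0,0],0],[[0.0034,0.0007,0],[0,0,0],0],[[0.0034,0.0007,0],[0,0,0],0],[[0.0034,0.0007,0],[0,0,0],0],[[0.0034,0.0007,0],[0,0,0],0],[[0.0034,0.0007,0],[0,0,0],0],[[0.0034,0.0007,0],[0,0,0],0]]}}

```text
time: 10.93
tcp_pos: [555.8, 132.4, 144.9]
eef_rot: [0.549, 0.446, 0.547, -0.448]
wrist_force: [-0.1, -7.2, 5.6]
finger_gap: 0.7
```

>>> {"fn": "jog_arm", "kwargs": {"moves": [[[0.0034,0.0007,0],[0,0,0],0],[[0.0034,0.0007,0],[0,0,0],0],[[0.0028,-0.0137,0],[0,0,0],0],[[-0.0171,-0.0035,0],[0,0,0],0],[[-0.0171,-0.0035,0],[0,0,0],0],[[0,0,0],[0,0,0],0],[[0,0,0],[0,0,0],0]]}}

```text
time: 11.52
tcp_pos: [530.2, 115.5, 144.8]
eef_rot: [0.548, 0.447, 0.548, -0.447]
wrist_force: [0.8, -0.9, -0.7]
finger_gap: 0.3
```

```bash
python3 look.py 11
```

```text
11.6167 [531.3 115.7 145. ] [ 0.6 -1.1  0. ] [ 0.43  0.57 -0.9   1.89  0.55  0.94 -0.52]
```

View pics/L11.png

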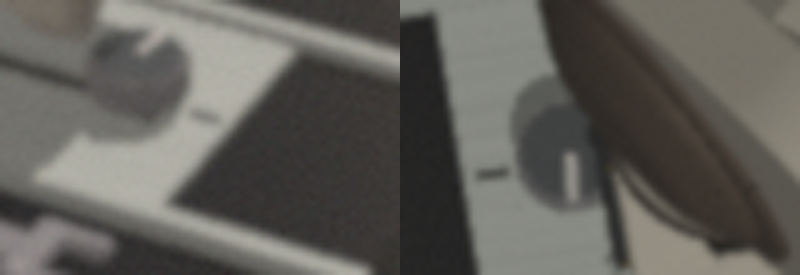

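The line points down in the image (272°), so the total is about 440°. Next stroke.

>>> {"fn": "jog_arm", "kwargs": {"moves": [[[-0.002,0.0098,0.0005],[0,0,0],0],[[-0.0008,0.0039,0],[0,0,0],0],[[0.0034,0.0007,0],[0,0,0],0],[[0.0034,0.0007,0],[0,0,0],0],[[0.0034,0.0007,0],[0,0,0],0],[[0.0034,0.0007,0],[0,0,0],0],[[0.0034,0.0007,0],[0,0,0],0],[[0.0034,0.0007,0],[0,0,0],0],[[0.0034,0.0007,0],[0,0,0],0],[[0.0034,0.0007,0],[0,0,0],0]]}}

```text
time: 12.45
tcp_pos: [555.6, 132.3, 145.4]
eef_rot: [0.549, 0.446, 0.547, -0.448]
wrist_force: [-0.5, -8.9, 4.7]
finger_gap: 0.3
```

>>> {"fn": "jog_arm", "kwargs": {"moves": [[[0.0034,0.0007,0],[0,0,0],0],[[0.0034,0.0007,0],[0,0,0],0],[[0.0028,-0.0137,0],[0,0,0],0],[[-0.0171,-0.0035,0],[0,0,0],0],[[-0.0171,-0.0035,0],[0,0,0],0],[[0,0,0],[0,0,0],0],[[0,0,0],[0,0,0],0]]}}

```text
time: 13.03
tcp_pos: [529.9, 115.5, 145.3]
eef_rot: [0.548, 0.447, 0.548, -0.447]
wrist_force: [1.0, -0.3, -0.4]
finger_gap: 0.7
```

```bash
python3 look.py 12
```

```text
13.1333 [531.2 115.7 145.5] [-0.2 -0.5  0.6] [ 0.43  0.57 -0.9   1.89  0.55  0.94 -0.52]
```

View pics/L12.png

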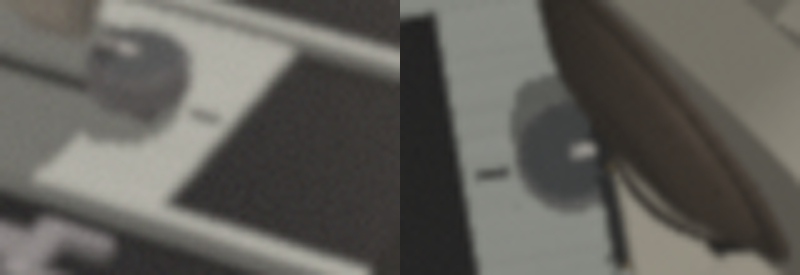

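Line now points to the nose (total about 540°); 180° remain, so two strokes of nine rows (90° each).

>>> {"fn": "jog_arm", "kwargs": {"moves": [[[-0.002,0.0098,0.0005],[0,0,0],0],[[-0.0008,0.0039,0],[0,0,0],0],[[0.0034,0.0007,0],[0,0,0],0],[[0.0034,0.0007,0],[0,0,0],0],[[0.0034,0.0007,0],[0,0,0],0],[[0.0034,0.0007,0],[0,0,0],0],[[0.0034,0.0007,0],[0,0,0],0],[[0.0034,0.0007,0],[0,0,0],0],[[0.0034,0.0007,0],[0,0,0],0],[[0.0034,0.0007,0],[0,0,0],0]]}}

```text
time: 13.97
tcp_pos: [555.4, 132.3, 145.9]
eef_rot: [0.549, 0.446, 0.547, -0.448]
wrist_force: [-1.4, -7.7, 5.2]
finger_gap: 0.2
```

>>> {"fn": "jog_arm", "kwargs": {"moves": [[[0.0034,0.0007,0],[0,0,0],0],[[0.0028,-0.0137,0],[0,0,0],0],[[-0.0153,-0.0032,0],[0,0,0],0],[[-0.0153,-0.0031,0],[0,0,0],0],[[0,0,0],[0,0,0],0],[[0,0,0],[0,0,0],0]]}}

```text
time: 14.47
tcp_pos: [530.1, 115.6, 145.8]
eef_rot: [0.548, 0.447, 0.548, -0.446]
wrist_force: [0.8, 0.4, 0.5]
finger_gap: 0.7
```

```bash
python3 look.py 13
```

```text
14.5667 [531.2 115.8 146. ] [-0.1 -0.4 -0.6] [ 0.43  0.57 -0.9   1.89  0.55  0.95 -0.52]
```

View pics/L13.png

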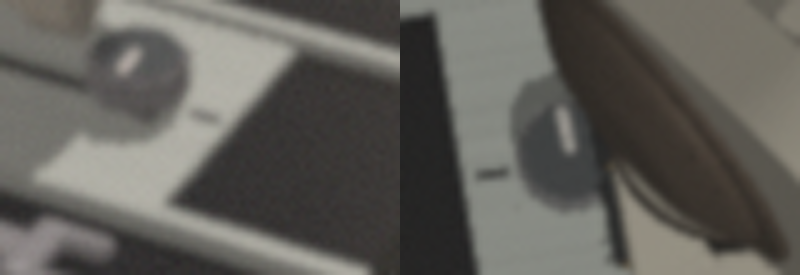

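The line is at 103°, so the total is about 631°. One more 90° stroke.

>>> {"fn": "jog_arm", "kwargs": {"moves": [[[-0.002,0.0098,0.0005],[0,0,0],0],[[-0.0008,0.0039,0],[0,0,0],0],[[0.0034,0.0007,0],[0,0,0],0],[[0.0034,0.0007,0],[0,0,0],0],[[0.0034,0.0007,0],[0,0,0],0],[[0.0034,0.0007,0],[0,0,0],0],[[0.0034,0.0007,0],[0,0,0],0],[[0.0034,0.0007,0],[0,0,0],0],[[0.0034,0.0007,0],[0,0,0],0],[[0.0034,0.0007,0],[0,0,0],0]]}}

```text
time: 15.4
tcp_pos: [555.4, 132.3, 146.4]
eef_rot: [0.549, 0.446, 0.547, -0.448]
wrist_force: [-0.4, -7.6, 4.3]
finger_gap: 0.5
```

>>> {"fn": "jog_arm", "kwargs": {"moves": [[[0.0034,0.0007,0],[0,0,0],0],[[0.0028,-0.0137,0],[0,0,0],0],[[-0.0153,-0.0032,0],[0,0,0],0],[[-0.0153,-0.0031,0],[0,0,0],0],[[0,0,0],[0,0,0],0],[[0,0,0],[0,0,0],0]]}}

```text
time: 15.9
tcp_pos: [530.1, 115.6, 146.3]
eef_rot: [0.548, 0.447, 0.548, -0.446]
wrist_force: [0.0, -1.1, -1.0]
finger_gap: 0.7
```

```bash
python3 look.py 14
```

```text
16.0 [531.2 115.8 146.5] [-0.1  0.2 -0.2] [ 0.43  0.57 -0.9   1.89  0.55  0.95 -0.52]
```

View pics/L14.png

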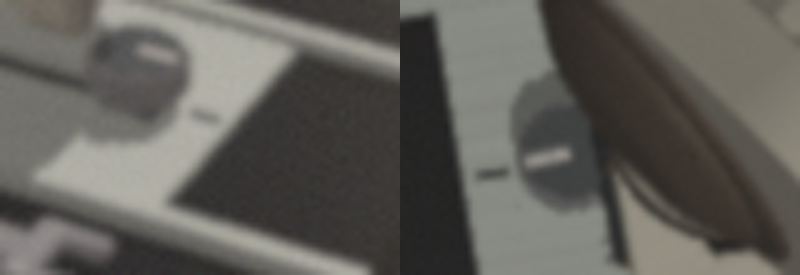

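The line is again parallel to the reference dash (189° against 192°), so the knob stands at about 720°. The hatch is still closed. Next I'll go behind the lip.

>>> {"fn": "jog_arm", "kwargs": {"moves": [[[0,0,0.025],[0,0,0],0],[[0,0,0.025],[0,0,0],0],[[0.0116,-0.0282,0],[0,0,0],0],[[0.0116,-0.0282,0],[0,0,0],0],[[0.0116,-0.0282,0],[0,0,0],0],[[0,0,0],[0,0,0],0],[[0,0,0],[0,0,0],0]]}}

```text
time: 16.58
tcp_pos: [566.5, 28.5, 196.0]
eef_rot: [0.547, 0.448, 0.547, -0.448]
wrist_force: [0.4, 1.1, -0.5]
finger_gap: 0.2
```

```bash
cat >> look.py <<'E'
a=cv2.imread(f'pics/scene{t}.png')[110:290,120:360]
cv2.imwrite(f'pics/M{t}.png',cv2.resize(a,None,fx=3.3,fy=3.3,interpolation=cv2.INTER_CUBIC))
E
python3 look.py 15
```

```text
16.6833 [565.3  31.8 196.3] [-0.8  0.3 -0.2] [ 0.6   0.54 -0.93  1.8   0.49  1.05 -0.31]
```

View pics/M15.png

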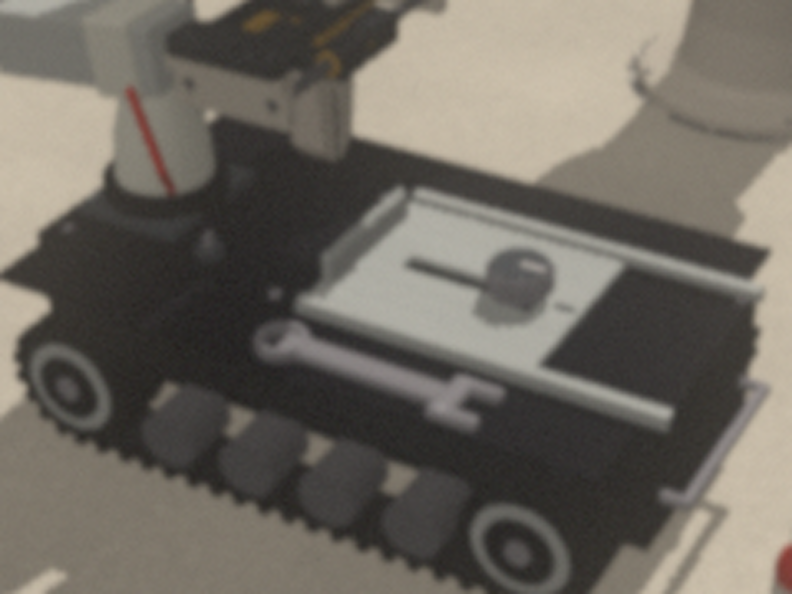

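```bash
python3 - <<'E'
from h import *
import pickle
c=pickle.load(open('scene15.pkl','rb'));o=np.array([553.3,91.5]);th=.203;R=np.array([[np.cos(th),-np.sin(th)],[np.sin(th),np.cos(th)]])
for u,v,z in((170,48,270),(170,48,262),(172,87,243),(310,160,179),(350,155,179)):
    p=ray(c,120+u/3.3,110+v/3.3,z)[:2]; print(u,v,z,(R.T@(p-o)).round(1))
s=telemetry.state()['tcp_pos'];print(R.T@(s[:2]-o))
E
```

```text
170 48 270 [  76.9 -105.7]
170 48 262 [  64.  -116.1]
172 87 243 [  72.7 -110.6]
310 160 179 [ 12.3 -62. ]
350 155 179 [ -4.  -44.2]
[ -0.31779229 -60.89880911]
```

The scene view (M15) shows the hatch still closed, the line pointing to the tail at (535,267), and the gripper nose-side of the lip with about 35 mm to the folded arm. I'll go down and touch the lip.

>>> {"fn": "jog_arm", "kwargs": {"moves": [[[0,0,-0.02],[0,0,0],0],[[0,0,-0.02],[0,0,0],0],[[0,0,-0.014],[0,0,0],0],[[0,0,0],[0,0,0],0],[[-0.0006,0.0029,0],[0,0,0],0],[[-0.0006,0.0029,0],[0,0,0],0],[[-0.0006,0.0029,0],[0,0,0],0],[[0,0,0],[0,0,0],0]]}}

```text
time: 17.35
tcp_pos: [563.7, 41.0, 143.4]
eef_rot: [0.549, 0.447, 0.548, -0.446]
wrist_force: [0.1, -0.1, 0.9]
finger_gap: 0.4
```

```bash
python3 look.py 16
```

```text
17.45 [563.6  39.9 143. ] [ 0.1 -0.4  0.2] [ 0.55  0.6  -0.88  1.84  0.56  0.96 -0.38]
```

View pics/M16.png

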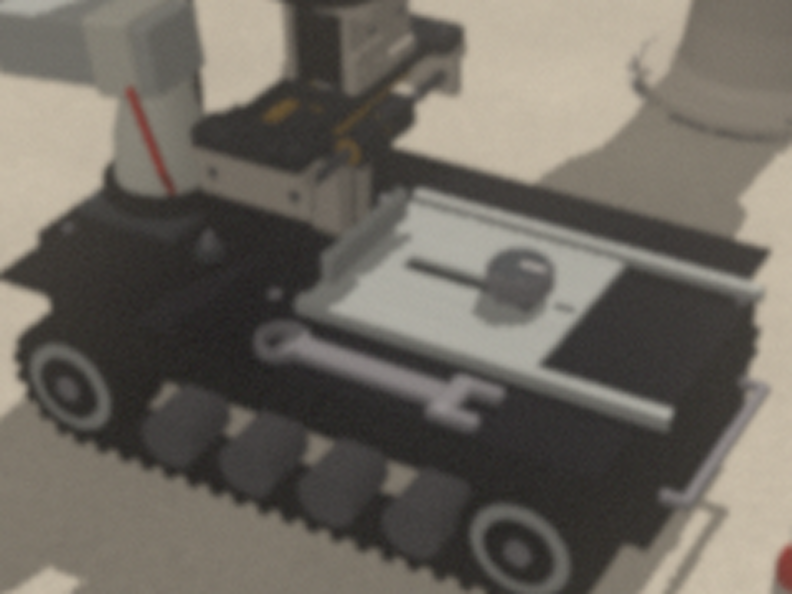

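Finger is just nose-side of the lip, aligned with its middle. Now I'll push towards the tail.

>>> {"fn": "jog_arm", "kwargs": {"moves": [[[-0.0008,0.0039,0],[0,0,0],0],[[-0.0008,0.0039,0],[0,0,0],0],[[-0.0008,0.0039,0],[0,0,0],0],[[-0.0008,0.0039,0],[0,0,0],0],[[-0.0008,0.0039,0],[0,0,0],0],[[-0.0008,0.0039,0],[0,0,0],0]]}}

```text
time: 17.95
tcp_pos: [558.6, 63.2, 142.4]
eef_rot: [0.548, 0.447, 0.548, -0.447]
wrist_force: [1.6, -1.6, 0.8]
finger_gap: 0.3
```

```bash
python3 look.py 17
```

```text
18.05 [558.2  64.2 142.3] [ 1.3  0.  -0.7] [ 0.51  0.6  -0.88  1.85  0.56  0.96 -0.42]
```

View pics/M17.png

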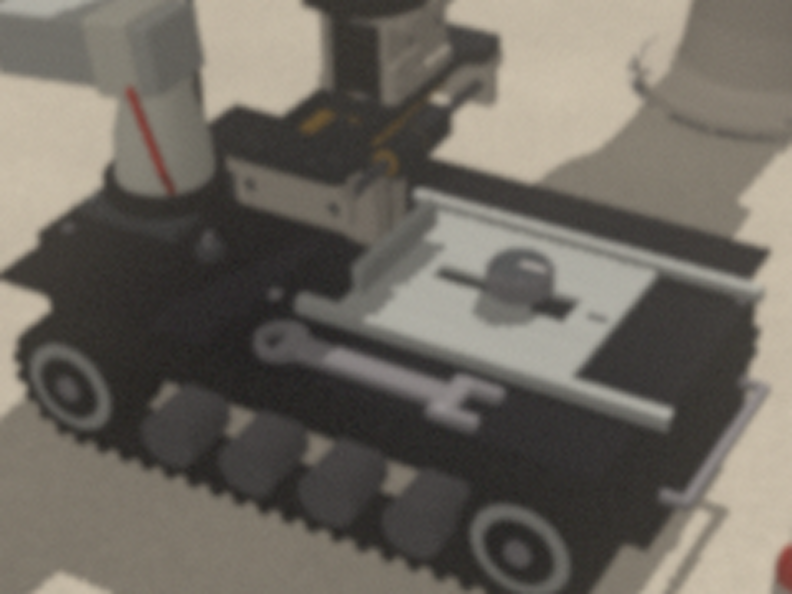

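The hatch slides with the finger, about 20 mm so far. I'll keep pushing.

>>> {"fn": "jog_arm", "kwargs": {"moves": [[[-0.0008,0.0039,0],[0,0,0],0],[[-0.0008,0.0039,0],[0,0,0],0],[[-0.0008,0.0039,0],[0,0,0],0],[[-0.0008,0.0039,0],[0,0,0],0],[[-0.0008,0.0039,0],[0,0,0],0],[[-0.0008,0.0039,0],[0,0,0],0],[[-0.0008,0.0039,0],[0,0,0],0],[[-0.0008,0.0039,0],[0,0,0],0],[[-0.0008,0.0039,0],[0,0,0],0],[[-0.0008,0.0039,0],[0,0,0],0]]}}

```text
time: 18.88
tcp_pos: [550.3, 102.3, 142.2]
eef_rot: [0.548, 0.447, 0.548, -0.447]
wrist_force: [2.1, -2.0, -1.3]
finger_gap: 0.3
```

>>> {"fn": "jog_arm", "kwargs": {"moves": [[[-0.0006,0.0029,0],[0,0,0],0],[[-0.0006,0.0029,0],[0,0,0],0],[[-0.0002,0.001,0],[0,0,0],0],[[0,0,0],[0,0,0],0]]}}

```text
time: 19.22
tcp_pos: [548.7, 109.5, 142.3]
eef_rot: [0.548, 0.447, 0.548, -0.446]
wrist_force: [0.8, -0.1, -0.6]
finger_gap: 0.5
```

>>> {"fn": "jog_arm", "kwargs": {"moves": [[[-0.0003,0.0015,0],[0,0,0],0],[[-0.0003,0.0015,0],[0,0,0],0],[[-0.0003,0.0015,0],[0,0,0],0],[[0,0,0],[0,0,0],0],[[0,0,0],[0,0,0],0]]}}

```text
time: 19.63
tcp_pos: [548.2, 112.0, 142.3]
eef_rot: [0.548, 0.447, 0.548, -0.448]
wrist_force: [-0.5, -5.6, 3.2]
finger_gap: 0.5
```

```bash
python3 look.py 18
```

```text
19.7333 [548.2 112.  142.2] [ 0.2 -4.3  2. ] [ 0.42  0.6  -0.88  1.86  0.56  0.96 -0.51]
```

View pics/M18.png

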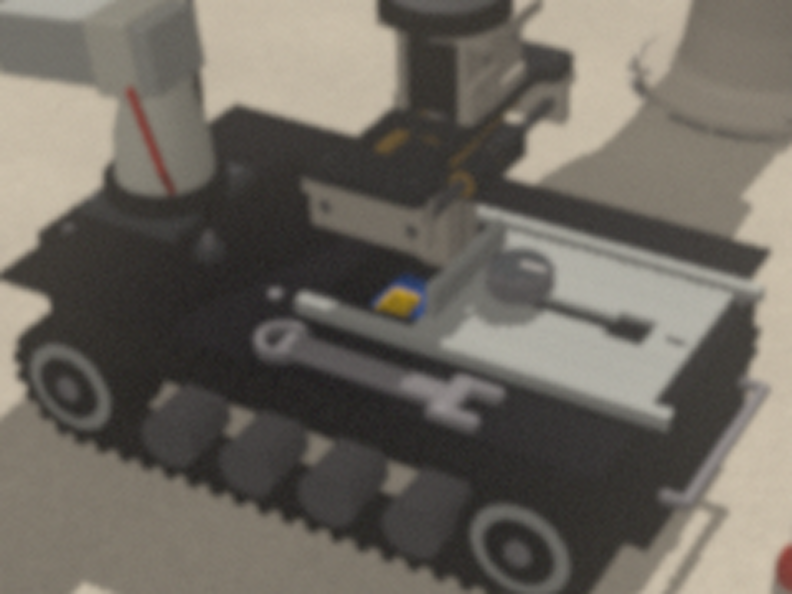

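Hatch open, and force is building against the stop. One firm press to confirm, then back off and lift away.

>>> {"fn": "jog_arm", "kwargs": {"moves": [[[-0.0004,0.002,0],[0,0,0],0],[[0,0,0],[0,0,0],0],[[0,0,0],[0,0,0],0]]}}

```text
time: 19.98
tcp_pos: [548.1, 112.1, 142.3]
eef_rot: [0.549, 0.446, 0.547, -0.449]
wrist_force: [0.2, -8.0, 3.6]
finger_gap: 0.4
```

>>> {"fn": "jog_arm", "kwargs": {"moves": [[[0.001,-0.0049,0],[0,0,0],0],[[0.002,-0.0098,0],[0,0,0],0],[[0.001,-0.005,0],[0,0,0],0],[[0,0,0.03],[0,0,0],0],[[0,0,0.03],[0,0,0],0],[[0,0,0.03],[0,0,0],0],[[0,0,0.03],[0,0,0],0],[[-0.035,-0.01,0.03],[0,0,0],0],[[-0.035,-0.01,0.03],[0,0,0],0],[[-0.03,-0.01,0.03],[0,0,0],0]]}}

```text
time: 20.82
tcp_pos: [459.6, 69.0, 343.8]
eef_rot: [0.547, 0.446, 0.55, -0.446]
wrist_force: [-0.6, -2.2, 3.1]
finger_gap: 0.8
```

>>> {"fn": "jog_arm", "kwargs": {"moves": [[[0,-0.03,0],[0,0,0],0],[[0,-0.03,0],[0,0,0],0],[[0,-0.03,0],[0,0,0],0],[[0,-0.03,0],[0,0,0],0],[[0,-0.03,0],[0,0,0],0],[[0,-0.03,0],[0,0,0],0],[[0,0,0],[0,0,0],0],[[0,0,0],[0,0,0],0],[[0,0,0],[0,0,0],0]]}}

```text
time: 21.57
tcp_pos: [461.2, -110.9, 343.8]
eef_rot: [0.548, 0.447, 0.548, -0.446]
wrist_force: [0.2, -0.1, 0.3]
finger_gap: 0.3
```

```bash
python3 look.py 19; python3 -c "
from ov import *
overlay(np.array([553.3,91.5]),.203,70,('top19','scene19'),'f',4*np.pi)"
```

```text
21.6667 [ 461.3 -110.1  343.9] [ 0.2 -0.1  0.1] [ 1.12  0.15 -1.03  1.83  0.13  1.24  0.26]
```

View pics/ov_f_top19.png

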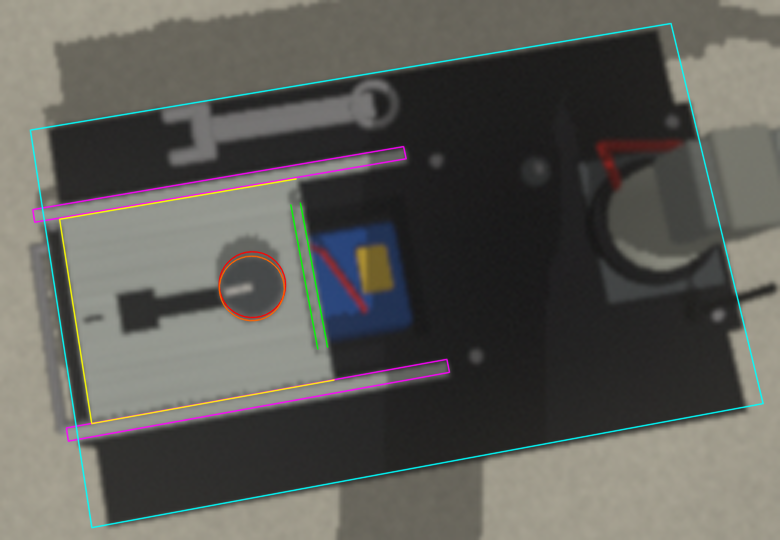

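View pics/ov_f_scene19.png

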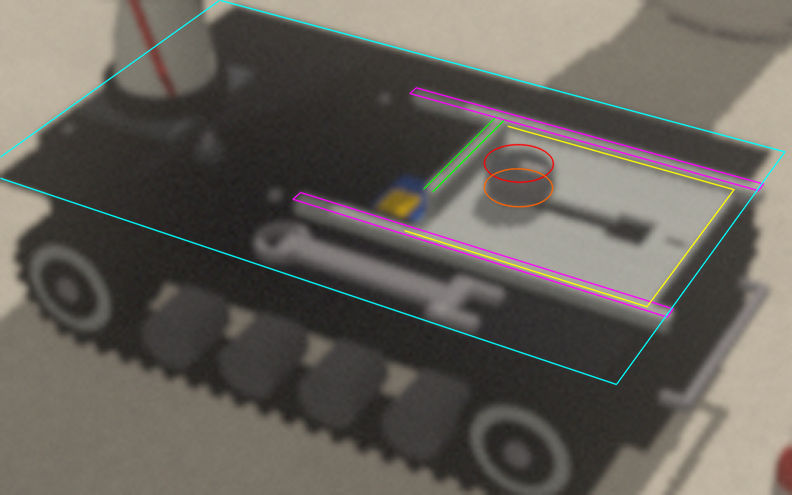

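The 70 mm-open model overlays the hatch in both views. The line points to the tail, the wrench hasn't moved, and the robot is clear.

```bash
python3 -c "
from h import *
print(sign_off())"
```

```text
the job is handed in; nothing more can be done
None
```

The knob is loosened by two full turns and the hatch is pushed fully open; I handed the job in at about 21.7 s of the 72 s allowed. `sign_off` reports no verdict.

**Knob:** I rolled the closed fingertips across the rim in seven full strokes on its nose side, plus one shorter stroke on the +x side. After the last stroke the white line read about 189°, against about 192° for the reference dash. With the turns counted from the line after each nose-side stroke, that makes about 720°. The line still points to the tail in the final pictures.

**Hatch:** I pushed the nose-side face of the lip until the force rose to about 8 N with no further travel. In the final pictures the hatch matches the 70 mm-open outline to about 2 mm.

**Other things:** The wrench looks unmoved in the final pictures. I did not measure the bottle or the pack again, but the arm never went near them. The arm is well clear, with the wrist force at about zero.

**Checks that failed or disagreed:**
- My automatic line-angle script gave inconsistent angles, so I read the line by eye in the zoomed pictures.
- The two cameras differ by about 2 mm on the rover's position.
- The one stroke on the knob's +x side was hidden from view, so I went back to the nose side, where the line could be seen.

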